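# Put the setting disc away and hold the paint-film gauge on the ringed spot

## Task

The paint-film gauge has just been zeroed: put the steel setting disc back in its own slot of the tray, the round slot it just fits, fully home, and let go of it. Then take the gauge out of its stand and hold its sprung tip on the leaning painted board, in the middle of the ring mark (not on the cross), with the gauge square to the board's face and pressed gently until the tip has gone in about half of its travel. Finish while still holding the gauge there, steady; leave the other things alone.

Things in the scene. Friction and masses are not known exactly. Their poses are not given: they have to be found in the camera images.
- disc_center (a point): Centre of the setting disc: loose plain steel cylinder, 36 mm diameter, 30 mm tall, about 0.24 kg, at first standing on the table in front of the board. The point lies on its axis, 15 mm above its underside; z is its axis.
- slot_disc_mouth (a point): Mouth centre of the disc's own slot: flat-bottomed round hole 40 mm wide, 10 mm deep in the top of a fixed white plate 64 mm square, its top 22 mm above the table. One of three plates in a row on a wooden tray, 74 mm apart, in any order. x runs along the row, y across it, z up. With the disc home its centre is 5 mm above this point.
- setting_square: Bystander: loose steel block 31 x 31 x 26 mm in the square slot of the tray, 16 mm proud of its plate; origin at the centre of its underside. (The third plate has an empty round slot 54 mm wide, too big for the disc.)
- gauge_center (a point): Centre of the loose black gauge's body (24 x 24 mm square, 90 mm long; about 0.12 kg in all), on its axis, half-way along the body. z is the gauge's axis, away from the tip; x, y are square to the body's flat sides. Below the body is a steel nose 20 mm long, then the tip sticks out 20 mm: the free tip's end is 85 mm from this point along -z.
- stand: Fixed wooden block 70 x 70 x 60 mm (origin: centre of its underside) in which the gauge stands upright at first, its body 15 mm deep in a square recess with 1.5 mm play, nose and tip in the bore below, the tip's end 5 mm above the table: lift it straight up by at least 60 mm to clear the block.
- gauge_tip (a joint): How far the gauge's sprung tip is pushed in (m): 0 free, 0.014 fully in; half is 0.007. The spring pushes back with about 1 N at first and 0.3 N more for each mm (about 3.1 N at half).
- tip_end (a point): The very end of the gauge's tip, which is a ball 8 mm in diameter; it moves into the gauge as the tip is pushed in.
- spot: The ring mark, a thin black circle 26 mm wide drawn on the painted board's face; origin at its centre on the face; z is the face normal (outwards, 15 degrees off vertical). It lies midway up the face, 25 to 85 mm left or right of the middle; a black cross of like size lies on the other half.
- board: Fixed, rigid painted board on a low wooden easel; origin on the table under the middle of its face, which is there 48 mm above the table. Face 160 mm (x) by 240 mm (y), leaning back 15 degrees: the near edge low, the far edge high (up to 70 mm).
- paint_bottle: Bystander: small white paint bottle, 44 mm wide, 130 mm tall; origin under its centre.
- medium_jar: Bystander: amber glass jar, 60 mm wide, 75 mm tall; origin under its centre.
- palette_knife: Bystander: palette knife 190 mm long lying flat to the robot's right.
Mind the look-alikes: they are no part of the job. Of the things shaped like the part that bears gauge_center, the black one is meant.

How it is judged:
By the outcome, as a careful person would: the job done as asked, in the order asked, and still so for the second after the job is handed in, while the arm keeps its last pose, push and grip.
It also fails if it takes over 64 s, if anything falls off the work surface, if the arm or the gripper's body presses on something with over 40 N, if the wrist force passes 120 N, or if a joint passes its speed limit or range.

## Robot

A 6-joint arm with a two-finger parallel gripper is mounted at the origin on the work surface. World frame = base frame: x ahead of the robot, y to its left, z up, the work surface at z = 0. Lengths are in m, angles in rad, forces in N, time in s.
With the tool pointing down it reaches from about 0.325 to 0.925 m from the base axis. Payload 3.1 kg.
Tool frame: the origin (TCP) lies midway between the tips of the shut fingers; the grasp point (between the pads) lies 19 mm behind it (manip.grip_depth is the z of the grasp point in the tool frame, in m); z points along the fingers, y is the line along which they close (so a half turn about z gives the same grasp; the last joint's range is limited). The gripper opens to 85 mm and grips with 20 to 120 N. Pads are 22 mm wide; open, the fingers measure 114 mm over their backs; the gripper's body (76 mm by 85 mm) begins 54 mm behind the grasp point. The pads swing forward as they close: fully open they stand 13 mm farther back than shut.
Start: joints at [-1.358, 0.217, 1.613, -0, 1.311, -0.112], TCP at [0.199, -0.592, 0.231] pointing down, gripper open.
Joint ranges: [-2.75, 2.75], [-0.78, 2.1], [0.31, 2.55], [-1.13, 4.27], [0.13, 2.63], [-2.58, 2.58]. Speed limits (rad/s): [2.79, 2.79, 3.14, 3.14, 3.14, 3.14].

## Interface

Orientations are given as a rotation vector (axis times angle).
In Python, from cell import readout, eyes, sign_off, models, manip gives the robot as it stands. The module is installed in compiled form; this text tells all that it offers.
- The arm moves only by the tool servo_tool, never from a script. Its argument "motion" is a list of rows, each an object with "twist": the turn, a rotation vector about the world's x, y, z in units of 5 degrees (1.0 is 5 degrees), a list of three; "offset": the shift along the world's x, y, z in units of 25 mm (1.0 is 25 mm), a list of three; "grip": the opening, from 0 (shut) to 1 (fully open). A call has 1 to 12 rows; each row is the pose to reach, as a shift and turn from the pose commanded when the call began; what a row does not reach only later rows make up. A row lasts 1/12 s, in which the tool goes at most 41.7 mm and 7.16 degrees, less where a joint would pass 70% of its speed; a pose out of reach is approached as far as the arm can. A call with a gripper value outside its range is refused whole. The fingers move at their own pace and stop on an object; the grip force is fixed at half the most. Time passes only in rows, so rows that repeat a pose let the fingers close. It gives the time, the measured TCP pose, the force, the opening and the grip force at its end, in the units of the state.
- readout.sense(): the state, without advancing time (a new reading comes with each control period).
- eyes.read_camera(name): name is "scene" or "top" or "wrist"; returns a dict with "image" (480x640x3 uint8, red, green, blue), "camera_matrix" (3x3 intrinsics, pixels), "rvec" (rotation vector, rad) and "tvec" (3), from world to camera coordinates, as OpenCV has them. Camera axes: x right, y down, z forward; pixel columns grow to the right and rows downward; lengths in m; the calibration is good to about 2 mm. A picture is of the moment at which its call begins. There is no depth.
- sign_off(): hands the job in; it is judged then, once.
Trained networks look in a picture, given as the dict that the camera call returned (one of the last four; its "shot" number tells which), for a name from the list of things; names that differ only in an ending like _2 or _b are one class to them, and where a whole thing is asked for, a point or a joint stands for the part that bears it (a point fixed in the world has none). Each returns a list of dicts, best first, with "conf" (0 to 1); they miss things now and then, are a little off and sometimes report something else, mostly with a low value. They report only what shows in the picture. A call takes as long as a camera call. They do not tell look-alikes from the thing itself.
- models.search_frame(picture, name): "xyz" ([x, y, z] in m, in world coordinates, good to about 4 mm: the middle of the surface that is visible of it).
- models.trace(picture, name): "pixels" (480x640 bool, what is visible of it).
The state is a dict: "t": time; "joints": joint angles; "qd": joint speeds; "tau": joint torques, N m; "eef_pos": TCP position; "eef_rot": TCP orientation; "wrist_force": force on the tool from outside, world axes, zero at the start; "moment": the same for the moment, N m; "width": finger opening in m; "gripper_force": force on a finger pad.
Only numpy, scipy, OpenCV 4.12 (cv2) and the standard library are available. Lean on these libraries where they do the work, as an engineer would, in place of code of your own. Each camera call takes 0.05 s, during which the arm holds its last target. There are 200 camera calls.

## Working session

There is one attempt and no reset: what is moved stays moved. The work goes in short steps, Python scripts to look and compute and a tool call to move; the robot and the scene stay as the last step left them, time stands still between calls to the robot, and variables do not carry over. Pictures are saved under pics/ and viewed, at most 11 in all, crops included, and the job is handed in when it is done.

Besides the shell and the picture viewer there is one more tool, called in YAML: its name, and indented under it one key for each argument. servo_tool: Moves the arm, as the interface text tells. Its arguments: {"type":"object","properties":{"motion":{"type":"array"}},"required":["motion"]}

```bash
mkdir -p pics
cat > h.py <<'E'
import numpy as np, cv2
from cell import readout, eyes, sign_off, models, manip
def ray(p,u,v):
    K=p["camera_matrix"];R=cv2.Rodrigues(np.array(p["rvec"],float))[0];t=np.array(p["tvec"],float).ravel()
    d=R.T@np.linalg.inv(K)@np.array([u,v,1.]);return -R.T@t,d
def atz(p,u,v,z):
    o,d=ray(p,u,v);return o+d*(z-o[2])/d[2]
def proj(p,X):
    return cv2.projectPoints(np.array(X,float).reshape(-1,3),np.array(p["rvec"],float),np.array(p["tvec"],float),np.array(p["camera_matrix"]),None)[0].reshape(-1,2)
def save(p,n): cv2.imwrite("pics/"+n,p["image"][:,:,::-1])
E
python3 - <<'E'
from h import *
print(readout.sense(),manip.grip_depth)
for c in ["top","scene"]:
    p=eyes.read_camera(c);save(p,c+"1.png")
    o,d=ray(p,320,240);print(c,o,d)
    for n in ["disc_center","slot_disc_mouth","setting_square","gauge_center","stand","spot","board","paint_bottle","medium_jar","palette_knife"]:
        print(n,[(np.round(r["xyz"],4).tolist(),round(r["conf"],2)) for r in models.search_frame(p,n)][:4])
E
```

```text
{'t': 0.0, 'joints': array([-1.35818923e+00,  2.17753091e-01,  1.61493969e+00, -3.09743056e-05,
        1.31131013e+00, -1.12158760e-01]), 'qd': array([-0.00153854, -0.00112949,  0.00071944,  0.0011355 , -0.00044759,
       -0.00093823]), 'tau': array([-8.10682491e-05, -3.96844804e+01, -3.03852546e+01, -2.66005018e-04,
        9.65082465e-03,  4.48389315e-06]), 'eef_pos': array([ 0.19929124, -0.59150619,  0.22996604]), 'eef_rot': array([-3.09788838e+00, -5.07525488e-01,  2.36839938e-04]), 'wrist_force': array([ 0.60298091, -0.18359006, -0.30584228]), 'moment': array([-0.02388219,  0.03178968,  0.07956785]), 'gripper_force': 0.0, 'width': 0.08522807657399378} -0.0187
top [ 0.40010221 -0.06779117  1.18846966] [ 0.11183921  0.01989636 -0.99361443]
disc_center [([0.438, 0.0298, 0.0255], 0.45)]
slot_disc_mouth [([0.5234, 0.2736, 0.0206], 0.67)]
setting_square [([0.4513, 0.2734, 0.0362], 0.69)]
gauge_center [([0.5407, -0.3515, 0.1198], 0.66), ([0.5222, -0.2527, 0.1356], 0.51)]
stand [([0.5189, -0.2518, 0.0572], 0.67)]
spot [([0.5184, -0.2521, 0.0605], 0.36)]
board [([0.6259, 0.0061, 0.0464
[... 168 characters left out ...]
23, 0.0222], 0.75), ([0.334, -0.4574, 0.0047], 0.72), ([0.6304, 0.0054, 0.0465], 0.54)]
scene [1.05072402 0.44693403 0.62717797] [-0.5848959  -0.56304472 -0.58394219]
disc_center [([0.4541, 0.0403, 0.0236], 0.88)]
slot_disc_mouth [([0.531, 0.2755, 0.0172], 0.69)]
setting_square [([0.4624, 0.2821, 0.0398], 0.58)]
gauge_center [([0.552, -0.3481, 0.0847], 0.65), ([0.5296, -0.248, 0.1013], 0.63)]
stand [([0.5404, -0.231, 0.0433], 0.61), ([0.3257, -0.4573, 0.0004], 0.42)]
spot []
board [([0.6532, 0.0209, 0.0489], 0.65)]
paint_bottle [([0.7279, 0.2477, 0.0745], 0.93)]
medium_jar [([0.7248, -0.2413, 0.0484], 0.65), ([0.529, -0.2483, 0.0987], 0.25)]
palette_knife [([0.3258, -0.4531, -0.0023], 0.79)]
```

View pics/top1.png

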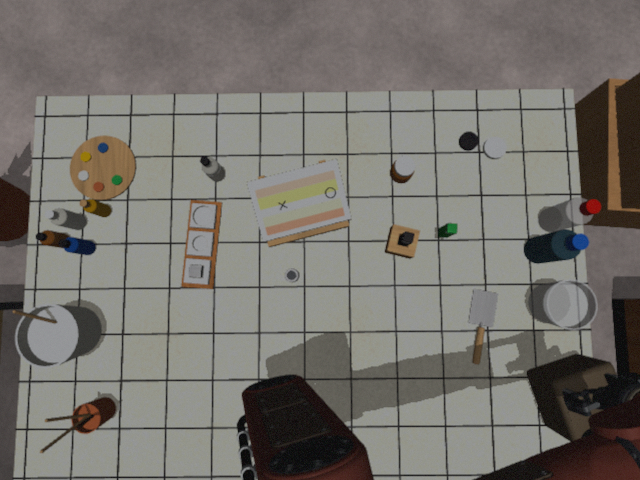

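View pics/scene1.png

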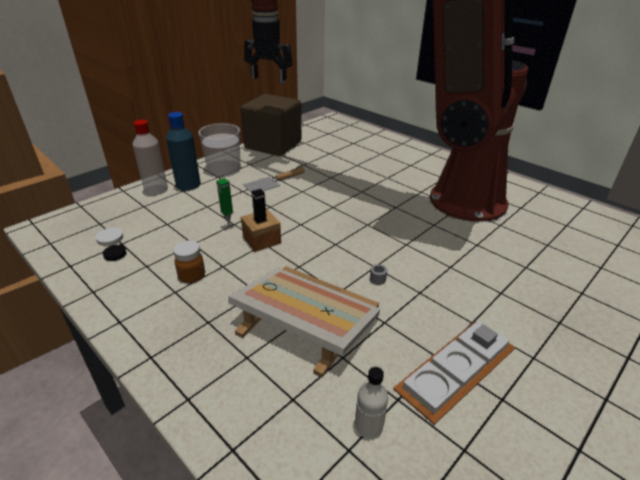

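Top view: disc at (292,275); tray with square block (196,271), rounds at (200,243) and (203,216); ring (330,193), cross (283,205); black gauge in the stand (405,239), a green look-alike at (448,229). I'll enlarge for measuring.

Run:
```python
from h import *
p=eyes.read_camera("top");I=p["image"]
a=cv2.resize(I[195:295,175:310],None,fx=4,fy=4,interpolation=cv2.INTER_CUBIC)
b=cv2.resize(I[155:275,240:460],None,fx=3.6,fy=3.6,interpolation=cv2.INTER_CUBIC)[:, :792]
save({"image":a},"tray.png");save({"image":b},"board.png")
for n in ["disc_center","gauge_center","stand","setting_square"]:
    for r in models.trace(p,n)[:2]:
        m=r["pixels"].astype(np.uint8);c=max(cv2.findContours(m,0,1)[0],key=cv2.contourArea)
        print(n,r["conf"],m.sum(),cv2.minAreaRect(c))
for uv,z in [((200,243),.022),((203,216),.022),((196,271),.038),((292,275),.03),((330,193),.048),((405,239),.12)]: print(uv,atz(p,*uv,z))
```

```text
disc_center 0.51 164 ((292.0, 274.5), (13.0, 14.0), 90.0)
gauge_center 0.65 150 ((405.5, 238.0), (12.0, 13.0), 90.0)
gauge_center 0.53 213 ((448.0, 229.5), (13.0, 18.0), 90.0)
stand 0.84 688 ((402.4706115722656, 240.61764526367188), (29.83188247680664, 29.58934211730957), 14.03624439239502)
setting_square 0.75 171 ((196.0, 270.0), (12.0, 14.0), 90.0)
(200, 243) [0.52673287 0.27248606 0.022     ]
(203, 216) [0.59880903 0.26595524 0.022     ]
(196, 271) [0.45224751 0.27671821 0.038     ]
(292, 275) [0.43978902 0.0288792  0.03      ]
(330, 193) [ 0.65140032 -0.07201172  0.048     ]
(405, 239) [ 0.52065495 -0.25128711  0.12      ]
```

View pics/tray.png

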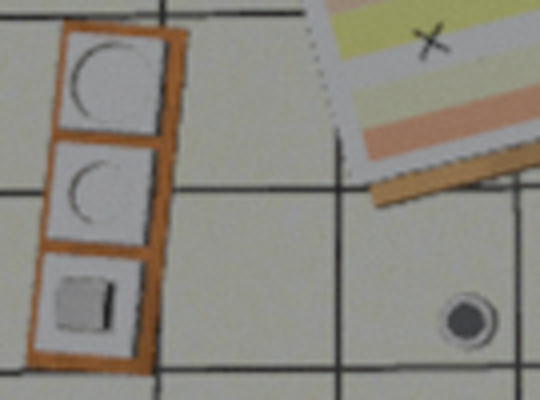

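View pics/board.png

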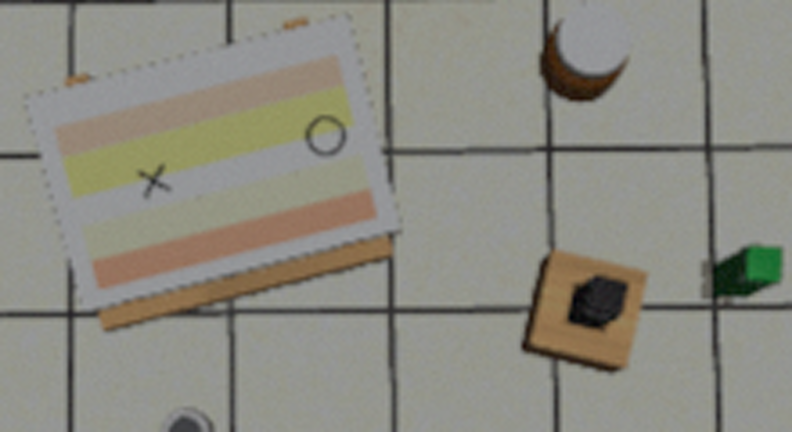

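Tray crop: small round slot is the middle plate (crop 100,190), large round at the top, square block at the bottom. Board crop: ring (326,135), cross (155,180), black gauge in the stand turned about 14°. Moving above the disc for a close look.

servo_tool:
  motion:
    - {"twist":[0,0,-4.7],"offset":[9.2,24.8,-0.5],"grip":1}
    - {"twist":[0,0,-4.7],"offset":[9.2,24.8,-0.5],"grip":1}
    - {"twist":[0,0,-4.7],"offset":[9.2,24.8,-0.5],"grip":1}
    - {"twist":[0,0,-4.7],"offset":[9.2,24.8,-0.5],"grip":1}
    - {"twist":[0,0,-4.7],"offset":[9.2,24.8,-0.5],"grip":1}
    - {"twist":[0,0,-4.7],"offset":[9.2,24.8,-0.5],"grip":1}
    - {"twist":[0,0,-4.7],"offset":[9.2,24.8,-0.5],"grip":1}
    - {"twist":[0,0,-4.7],"offset":[9.2,24.8,-0.5],"grip":1}
    - {"twist":[0,0,-4.7],"offset":[9.2,24.8,-0.5],"grip":1}
    - {"twist":[0,0,-4.7],"offset":[9.2,24.8,-0.5],"grip":1}
    - {"twist":[0,0,-4.7],"offset":[9.2,24.8,-0.5],"grip":1}
    - {"twist":[0,0,-4.7],"offset":[9.2,24.8,-0.5],"grip":1}

```text
t: 2.35
eef_pos: [0.3737, -0.1218, 0.2223]
eef_rot: [3.138, -0.135, 0.003]
wrist_force: [0.6, -0.1, -0.4]
width: 0.0851
gripper_force: 0.0
```

servo_tool:
  motion:
    - {"twist":[0,0,0],"offset":[2.4,6.0,-0.8],"grip":1}
    - {"twist":[0,0,0],"offset":[2.4,6.0,-0.8],"grip":1}
    - {"twist":[0,0,0],"offset":[2.4,6.0,-0.8],"grip":1}
    - {"twist":[0,0,0],"offset":[2.4,6.0,-0.8],"grip":1}
    - {"twist":[0,0,0],"offset":[2.4,6.0,-0.8],"grip":1}
    - {"twist":[0,0,0],"offset":[2.4,6.0,-0.8],"grip":1}
    - {"twist":[0,0,0],"offset":[2.4,6.0,-0.8],"grip":1}

```text
t: 2.93
eef_pos: [0.4331, 0.0261, 0.2019]
eef_rot: [3.138, -0.133, -0.001]
wrist_force: [0.3, 0.6, 0.3]
width: 0.0854
gripper_force: 0.0
```

```bash
cat >> h.py <<'E'
def blob(p,n,i=0):
    out=[]
    for r in models.trace(p,n):
        m=r["pixels"].astype(np.uint8);c=max(cv2.findContours(m,0,1)[0],key=cv2.contourArea)
        out.append((round(r["conf"],2),c.reshape(-1,2)))
    return out
E
python3 - <<'E'
from h import *
s=readout.sense();print(s["eef_pos"],s["eef_rot"])
p=eyes.read_camera("wrist");save(p,"w1.png")
o,d=ray(p,320,240);print("cam",o,d)
for k,c in blob(p,"disc_center"):
    print(k,cv2.minAreaRect(c),cv2.fitEllipse(c),atz(p,*cv2.fitEllipse(c)[0],.03))
for z in (0,.03): print(proj(p,[s["eef_pos"][0],s["eef_pos"][1],z]))
E
```

```text
[0.43312935 0.02614535 0.20185942] [ 3.13806954e+00 -1.32527548e-01 -6.51520662e-04]
cam [0.50909255 0.01857184 0.34456663] [-0.31105745  0.01802091 -0.95032552]
0.78 ((310.5, 202.5), (43.0, 39.0), 90.0) ((310.8591613769531, 202.44247436523438), (39.23048400878906, 42.90371322631836), 11.412705421447754) [0.44126639 0.02970877 0.03      ]
0.31 ((610.5, 67.0), (106.0, 57.0), 90.0) ((616.870849609375, 78.22899627685547), (52.89995193481445, 119.63104248046875), 10.887907028198242) [ 0.52106366 -0.22099818  0.03      ]
[[315.8144596  203.74851897]]
[[315.70202845 211.13720649]]
```

View pics/w1.png

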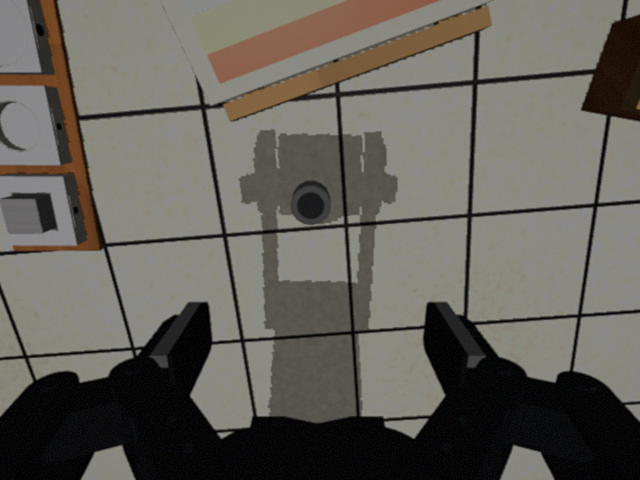

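Wrist view: disc at (311,203) under the tool, tray at left with the small round slot at (18,125). Disc ≈ (0.439, 0.030); descending to TCP z≈0.010 (leaves the pad tips above the plate later).

servo_tool:
  motion:
    - {"twist":[0,0,0],"offset":[0.24,0.16,-1.5],"grip":1}
    - {"twist":[0,0,0],"offset":[0.24,0.16,-3],"grip":1}
    - {"twist":[0,0,0],"offset":[0.24,0.16,-4.5],"grip":1}
    - {"twist":[0,0,0],"offset":[0.24,0.16,-5.8],"grip":1}
    - {"twist":[0,0,0],"offset":[0.24,0.16,-6.8],"grip":1}
    - {"twist":[0,0,0],"offset":[0.24,0.16,-7.4],"grip":1}
    - {"twist":[0,0,0],"offset":[0.24,0.16,-7.68],"grip":1}
    - {"twist":[0,0,0],"offset":[0.24,0.16,-7.68],"grip":1}

```text
t: 3.7
eef_pos: [0.4378, 0.0291, 0.0085]
eef_rot: [-3.138, 0.138, 0.006]
wrist_force: [-0.1, 0.5, 0.4]
width: 0.0855
gripper_force: 0.0
```

servo_tool:
  motion:
    - {"twist":[0,0,0],"offset":[0,0,0],"grip":0}
    - {"twist":[0,0,0],"offset":[0,0,0],"grip":0}
    - {"twist":[0,0,0],"offset":[0,0,0],"grip":0}
    - {"twist":[0,0,0],"offset":[0,0,0],"grip":0}
    - {"twist":[0,0,0],"offset":[0,0,0],"grip":0}
    - {"twist":[0,0,0],"offset":[0,0,0],"grip":0}
    - {"twist":[0,0,0],"offset":[0,0,0],"grip":0}
    - {"twist":[0,0,0],"offset":[0,0,0],"grip":0}
    - {"twist":[0,0,0],"offset":[0,0,0],"grip":0}
    - {"twist":[0,0,0],"offset":[0,0,0],"grip":0}

```text
t: 4.53
eef_pos: [0.4409, 0.0304, 0.0115]
eef_rot: [3.139, -0.134, 0.004]
wrist_force: [-1.4, -0.4, 6.1]
width: 0.0329
gripper_force: 59.2
```

servo_tool:
  motion:
    - {"twist":[0,0,0],"offset":[0,0,0.8],"grip":0}
    - {"twist":[0,0,0],"offset":[0,0,2],"grip":0}
    - {"twist":[0,0,0],"offset":[0,0,3.2],"grip":0}
    - {"twist":[0,0,0],"offset":[0,0,4],"grip":0}
    - {"twist":[0,0,0],"offset":[0,0,4],"grip":0}

```text
t: 4.95
eef_pos: [0.4433, 0.0302, 0.1147]
eef_rot: [3.138, -0.133, 0.017]
wrist_force: [1.2, -0.4, -3.1]
width: 0.0326
gripper_force: 60.5
```

Run:
```python
from h import *
s=readout.sense();print({k:s[k] for k in("eef_pos","eef_rot","wrist_force","width","gripper_force")})
p=eyes.read_camera("wrist");save(p,"w2.png")
for k,c in blob(p,"disc_center"): print(k,cv2.boundingRect(c))
q=eyes.read_camera("top")
a=p["image"][240:480,120:520]
save({"image":cv2.resize(a,None,fx=2,fy=2)},"w2c.png")
```

```text
{'eef_pos': array([0.44334976, 0.03020724, 0.11469669]), 'eef_rot': array([ 3.13820651, -0.13324123,  0.01663944]), 'wrist_force': array([ 1.18898608, -0.41929086, -3.05336372]), 'width': 0.032582117477408204, 'gripper_force': 60.49643039703369}
0.89 (275, 263, 86, 107)
```

View pics/w2.png

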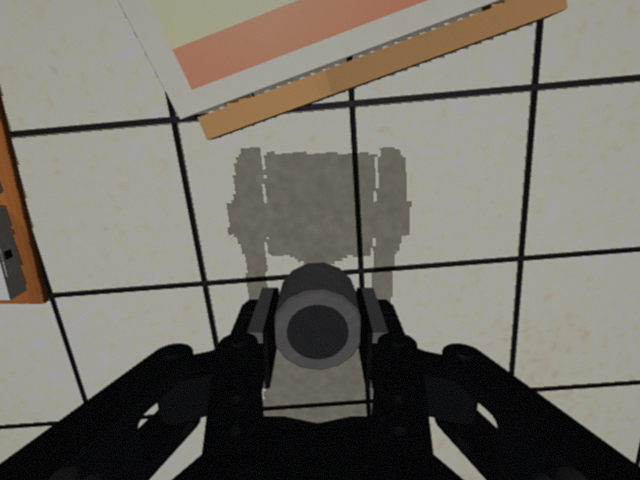

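Wrist view: disc held between the pads, top face centre at (317,328). Carry it over toward the tray, then measure the slot and the held disc.

servo_tool:
  motion:
    - {"twist":[0,0,0],"offset":[3.3,9.7,2],"grip":0}
    - {"twist":[0,0,0],"offset":[3.3,9.7,2],"grip":0}
    - {"twist":[0,0,0],"offset":[3.3,9.7,2],"grip":0}
    - {"twist":[0,0,0],"offset":[3.3,9.7,2],"grip":0}
    - {"twist":[0,0,0],"offset":[3.3,9.7,2],"grip":0}
    - {"twist":[0,0,0],"offset":[3.3,9.7,2],"grip":0}
    - {"twist":[0,0,0],"offset":[3.3,9.7,2],"grip":0}
    - {"twist":[0,0,0],"offset":[3.3,9.7,2],"grip":0}
    - {"twist":[0,0,0],"offset":[3.3,9.7,2],"grip":0}
    - {"twist":[0,0,0],"offset":[3.3,9.7,2],"grip":0}

```text
t: 5.93
eef_pos: [0.5197, 0.2712, 0.1569]
eef_rot: [3.136, -0.134, -0.008]
wrist_force: [0.4, -2.1, -3.9]
width: 0.0327
gripper_force: 61.0
```

Run:
```python
from h import *
s=readout.sense();print(s["eef_pos"],s["eef_rot"],s["qd"].round(3))
p=eyes.read_camera("wrist");save(p,"w3.png")
print(proj(p,[.5267,.2725,.022]), "disc",[cv2.boundingRect(c) for k,c in blob(p,"disc_center")])
for r in models.search_frame(p,"slot_disc_mouth"): print(r)
for i in range(3):
    s=readout.sense();print(s["t"],s["eef_pos"],s["eef_rot"]); eyes.read_camera("wrist")
```

```text
[0.51974921 0.27119408 0.15692562] [ 3.13570603 -0.13437411 -0.00819106] [-0.015 -0.015  0.006  0.002 -0.003  0.001]
[[312.70195594 213.01026342]] disc [(276, 262, 85, 106)]
{'xyz': [0.5264, 0.2782, 0.0194], 'conf': 0.87}
6.0833 [0.52079603 0.27116257 0.15846072] [ 3.1372756  -0.13658459 -0.00393624]
6.1333 [0.52115849 0.27138259 0.15897883] [ 3.13773630e+00 -1.36531071e-01 -2.50509936e-03]
6.1833 [0.52146262 0.27162383 0.15938736] [ 3.13807742e+00 -1.36386390e-01 -1.36941332e-03]
```

View pics/w3.png

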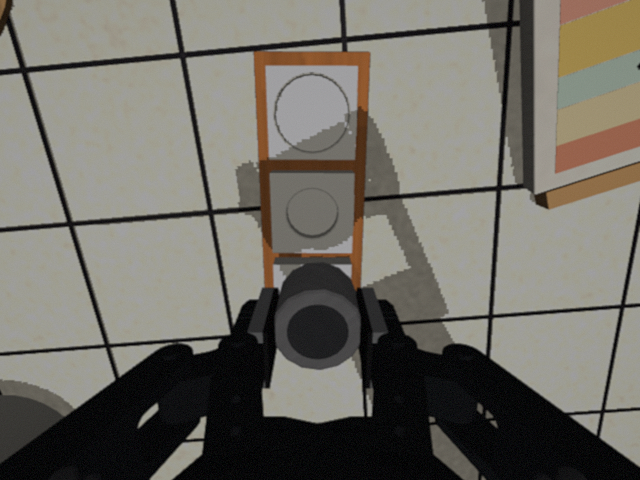

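Wrist view: middle plate's small slot circle centred near (312,212), matching the projected estimate (312.7,213); disc top at (318,328). Now refine both.

Run:
```python
from h import *
s=readout.sense();print(s["eef_pos"],s["eef_rot"])
p=eyes.read_camera("wrist");f=p["camera_matrix"][0,0];print("f",f)
g=cv2.cvtColor(p["image"],cv2.COLOR_RGB2GRAY)
roi=cv2.resize(g[175:250,270:355],None,fx=6,fy=6,interpolation=cv2.INTER_CUBIC)
for c in cv2.HoughCircles(cv2.GaussianBlur(roi,(9,9),2),cv2.HOUGH_GRADIENT_ALT,1.5,30,param1=60,param2=.5,minRadius=110,maxRadius=200)[:3].reshape(-1,3)[:4]:
    u,v=c[:2]/6+[270,175]; print("slot",u,v,c[2]/6,atz(p,u,v,.022))
m=models.trace(p,"disc_center")[0]["pixels"];ys,xs=np.where(m);
print("disc rows",[(y,np.where(m[y])[0].min(),np.where(m[y])[0].max()) for y in range(265,370,8)])
R=cv2.Rodrigues(np.array(s["eef_rot"]))[0]
T0=s["eef_pos"]
for zt in(.018,.022):  # top of disc above TCP
    X=T0-R[:,2]*zt; a=proj(p,X); t=np.linspace(0,2*np.pi,60)
    C=X+.018*(np.outer(np.cos(t),R[:,0])+np.outer(np.sin(t),R[:,1])); q=proj(p,C)
    b=proj(p,C+R[:,2]*.03); print("pred",zt,a,q.min(0),q.max(0),"bottom",b.min(0),b.max(0))
# pixels per m
```

```text
[0.52163056 0.27187722 0.15961517] [ 3.13836791e+00 -1.36112944e-01 -7.52275745e-04]
f 366.3984424065178Traceback (most recent call last):
  File "<stdin>", line 6, in <module>
TypeError: 'NoneType' object is not subscriptable
```

Run:
```python
from h import *
s=readout.sense();print(s["eef_pos"],s["eef_rot"])
p=eyes.read_camera("wrist")
g=cv2.cvtColor(p["image"],cv2.COLOR_RGB2GRAY).astype(np.float32)
bh=cv2.morphologyEx(g,cv2.MORPH_BLACKHAT,np.ones((7,7)))
ys,xs=np.where(bh>8); r=np.hypot(xs-312,ys-212); k=(r>18)&(r<32)
P=np.stack([xs[k],ys[k]],1).astype(np.float32);print(len(P))
e=cv2.fitEllipse(P);print("slot",e,atz(p,*e[0],.022))
m=models.trace(p,"disc_center")[0]["pixels"]
print([(y,np.where(m[y])[0].min(),np.where(m[y])[0].max()) for y in range(265,370,8)])
R=cv2.Rodrigues(np.array(s["eef_rot"]))[0];t=np.linspace(0,2*np.pi,60)
for zt in(.018,.022):
    X=s["eef_pos"]-R[:,2]*zt
    C=X+.018*(np.outer(np.cos(t),R[:,0])+np.outer(np.sin(t),R[:,1])); q=proj(p,C)
    b=proj(p,C+R[:,2]*.03); print("pred",zt,q.min(0),q.max(0),"bottom",b.min(0),b.max(0))
```

```text
[0.52181228 0.27209605 0.15985878] [ 3.13859788e+00 -1.35809069e-01 -9.31981681e-05]
502
slot ((313.7882385253906, 214.58348083496094), (48.17482376098633, 50.49688720703125), 90.41098022460938) [0.52738907 0.27311233 0.022     ]
[(265, np.int64(304), np.int64(332)), (273, np.int64(290), np.int64(345)), (281, np.int64(284), np.int64(351)), (289, np.int64(281), np.int64(354)), (297, np.int64(279), np.int64(356)), (305, np.int64(278), np.int64(357)), (313, np.int64(276), np.int64(359)), (321, np.int64(275), np.int64(360)), (329, np.int64(276), np.int64(359)), (337, np.int64(276), np.int64(359)), (345, np.int64(276), np.int64(359)), (353, np.int64(282), np.int64(354)), (361, np.int64(292), np.int64(343)), (369, np.int64(317), np.int64(322))]
pred 0.018 [267.44122278 284.45590638] [360.41317389 366.28404148] bottom [275.84572641 256.02842283] [353.16952789 326.28329568]
pred 0.022 [266.05648433 289.17312799] [361.6066556 372.823634 ] bottom [274.89233713 259.23575073] [353.99122778 330.84780555]
```

servo_tool:
  motion:
    - {"twist":[0,0,0],"offset":[0.2,0.06,-1],"grip":0}
    - {"twist":[0,0,0],"offset":[0.2,0.06,-2.2],"grip":0}
    - {"twist":[0,0,0],"offset":[0.2,0.06,-3.4],"grip":0}
    - {"twist":[0,0,0],"offset":[0.2,0.06,-4.2],"grip":0}
    - {"twist":[0,0,0],"offset":[0.2,0.06,-4.7],"grip":0}
    - {"twist":[0,0,0],"offset":[0.2,0.06,-4.9],"grip":0}
    - {"twist":[0,0,0],"offset":[0.2,0.06,-4.9],"grip":0}
    - {"twist":[0,0,0],"offset":[0.2,0.06,-4.9],"grip":0}
    - {"twist":[0,0,0],"offset":[0.2,0.06,-4.9],"grip":0}
    - {"twist":[0,0,0],"offset":[0.2,0.06,-4.9],"grip":0}
    - {"twist":[0,0,0],"offset":[0.2,0.06,-4.9],"grip":0}

```text
t: 7.3
eef_pos: [0.5281, 0.2748, 0.039]
eef_rot: [-3.138, 0.134, -0.004]
wrist_force: [-0.8, 0.2, -2.9]
width: 0.0328
gripper_force: 61.1
```

Run:
```python
from h import *
s=readout.sense();print(s["eef_pos"],s["eef_rot"],s["wrist_force"])
p=eyes.read_camera("wrist")
a=cv2.resize(p["image"][195:345,220:420],None,fx=4,fy=4,interpolation=cv2.INTER_CUBIC)
save({"image":a},"w4.png")
```

```text
[0.52806472 0.27484402 0.03898634] [-3.13757512  0.13394661 -0.00428398] [-0.76290225  0.163694   -2.88634732]
```

View pics/w4.png

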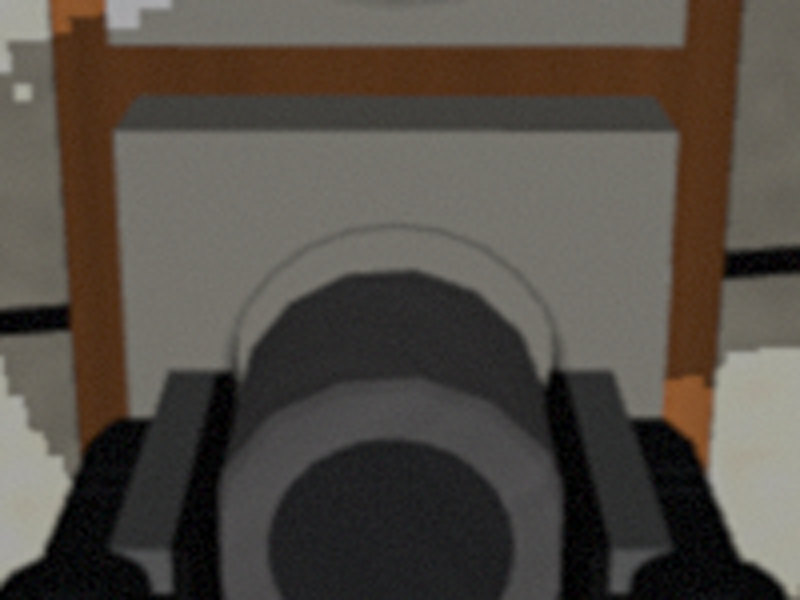

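Close view: slot arc centred at column ≈395, front edge row 223; disc bottom front edge at row 270, centre column ≈393. Sideways aligned within ~0.3 mm; computing the fore-aft.

Run:
```python
from h import *
s=readout.sense();print(s["eef_pos"])
p=eyes.read_camera("wrist")
g=cv2.cvtColor(p["image"],cv2.COLOR_RGB2GRAY).astype(np.float32)
sl=atz(p,318.5,250.9,.022);
for z in(.026,.028,.03): 
    d=atz(p,318.5,262.5,z);print(z,"slot c",sl[0]-.02,sl[1],"disc c",d[0]-.018,d[1])
# slot side points (row 350 crop: cols 232, 556), disc sides
for u,v in((232,350),(556,350)): print(atz(p,220+u/4,195+v/4,.022))
for u,v in((245,400),(547,400)): print("disc",atz(p,220+u/4,195+v/4,.029))
```

```text
[0.52776213 0.27475359 0.03866017]
0.026 slot c 0.5263482808319274 0.2713360269725978 disc c 0.5241930873077967 0.27169025602914026
0.028 slot c 0.5263482808319274 0.2713360269725978 disc c 0.5249792891798799 0.27162852945461025
0.03 slot c 0.5263482808319274 0.2713360269725978 disc c 0.5257654910519634 0.2715668028800802
[0.5320756  0.29183906 0.022     ]
[0.5288625  0.25348859 0.022     ]
disc [0.52885028 0.28998259 0.029     ]
disc [0.52595678 0.25542128 0.029     ]
```

servo_tool:
  motion:
    - {"twist":[0,0,0],"offset":[0.05,0,0],"grip":0}
    - {"twist":[0,0,0],"offset":[0.05,0,-0.1],"grip":0}
    - {"twist":[0,0,0],"offset":[0.05,0,-0.2],"grip":0}
    - {"twist":[0,0,0],"offset":[0.05,0,-0.3],"grip":0}
    - {"twist":[0,0,0],"offset":[0.05,0,-0.4],"grip":0}
    - {"twist":[0,0,0],"offset":[0.05,0,-0.4],"grip":0}
    - {"twist":[0,0,0],"offset":[0.05,0,-0.4],"grip":0}
    - {"twist":[0,0,0],"offset":[0.05,0,-0.4],"grip":0}

```text
t: 8.07
eef_pos: [0.528, 0.2744, 0.0272]
eef_rot: [3.139, -0.134, -0.0]
wrist_force: [-0.5, 0.7, -3.5]
width: 0.033
gripper_force: 61.1
```

servo_tool:
  motion:
    - {"twist":[0,0,0],"offset":[0,0,-0.05],"grip":0}
    - {"twist":[0,0,0],"offset":[0,0,-0.1],"grip":0}
    - {"twist":[0,0,0],"offset":[0,0,-0.12],"grip":0}
    - {"twist":[0,0,0],"offset":[0,0,-0.12],"grip":0}
    - {"twist":[0,0,0],"offset":[0,0,-0.12],"grip":0}

```text
t: 8.48
eef_pos: [0.528, 0.2744, 0.0243]
eef_rot: [3.139, -0.134, -0.0]
wrist_force: [0.1, 0.0, -2.4]
width: 0.0324
gripper_force: 61.1
```

Run:
```python
from h import *
s=readout.sense();print(s["eef_pos"],s["eef_rot"],s["wrist_force"],s["moment"])
```

```text
[0.52801195 0.27436558 0.02429779] [ 3.13867399e+00 -1.33985962e-01 -2.37385771e-04] [ 0.06330599  0.009235   -2.36686988] [ 0.01271738 -0.04338802  0.02513595]
```

servo_tool:
  motion:
    - {"twist":[0,0,0],"offset":[0,0,-0.05],"grip":0}
    - {"twist":[0,0,0],"offset":[0,0,-0.08],"grip":0}
    - {"twist":[0,0,0],"offset":[0,0,-0.08],"grip":0}
    - {"twist":[0,0,0],"offset":[0,0,-0.08],"grip":0}

```text
t: 8.82
eef_pos: [0.5284, 0.2745, 0.0236]
eef_rot: [3.139, -0.134, 0.0]
wrist_force: [-4.0, -1.3, 6.0]
width: 0.0332
gripper_force: 62.0
```

servo_tool:
  motion:
    - {"twist":[0,0,0],"offset":[0,0,-0.03],"grip":0}
    - {"twist":[0,0,0],"offset":[0,0,-0.03],"grip":0}
    - {"twist":[0,0,0],"offset":[0,0,-0.03],"grip":0}

```text
t: 9.07
eef_pos: [0.5284, 0.2745, 0.0236]
eef_rot: [3.139, -0.134, -0.0]
wrist_force: [-4.8, -1.8, 10.0]
width: 0.0325
gripper_force: 62.3
```

Contact at TCP 0.0236 = 12 mm above the grasp height 0.0115, so it is on the slot floor. Release and rise.

servo_tool:
  motion:
    - {"twist":[0,0,0],"offset":[0,0,0.05],"grip":0.6}
    - {"twist":[0,0,0],"offset":[0,0,0.05],"grip":1}
    - {"twist":[0,0,0],"offset":[0,0,0.05],"grip":1}
    - {"twist":[0,0,0],"offset":[0,0,0.05],"grip":1}
    - {"twist":[0,0,0],"offset":[0,0,0.05],"grip":1}
    - {"twist":[0,0,0],"offset":[0,0,0.05],"grip":1}
    - {"twist":[0,0,0],"offset":[0,0,1],"grip":1}
    - {"twist":[0,0,0],"offset":[0,0,2.5],"grip":1}
    - {"twist":[0,0,0],"offset":[0,0,4],"grip":1}
    - {"twist":[0,0,0],"offset":[0,0,5.6],"grip":1}
    - {"twist":[0,0,0],"offset":[0,0,7.2],"grip":1}
    - {"twist":[0,0,0],"offset":[0,0,7.2],"grip":1}

```text
t: 10.07
eef_pos: [0.534, 0.2767, 0.2125]
eef_rot: [-3.131, 0.133, -0.027]
wrist_force: [1.0, 0.4, 1.6]
width: 0.0855
gripper_force: 0.0
```

Run:
```python
from h import *
s=readout.sense();print(s["eef_pos"],s["eef_rot"])
p=eyes.read_camera("wrist")
a=cv2.resize(p["image"][100:280,200:430],None,fx=1.7,fy=1.7,interpolation=cv2.INTER_CUBIC)
q=eyes.read_camera("top")
b=cv2.resize(q["image"][155:275,240:440],None,fx=4,fy=4,interpolation=cv2.INTER_CUBIC)
save({"image":a},"w5.png")
for k,c in blob(p,"disc_center"): e=cv2.fitEllipse(c);print(k,e,atz(p,*e[0],.042),atz(p,*e[0],.03))
for n in ["gauge_center","spot","stand","board"]:
    for k,c in blob(q,n): print(n,k,cv2.minAreaRect(c))
```

```text
[0.53396672 0.27669051 0.21250817] [-3.13135185  0.13345609 -0.02654434]
0.88 ((322.02496337890625, 219.46173095703125), (40.993896484375, 44.595699310302734), 176.0090789794922) [0.5293112  0.27301293 0.042     ] [0.52633227 0.27320288 0.03      ]
0.31 ((348.5263977050781, 5.884611129760742), (14.65872573852539, 47.713199615478516), 89.96296691894531) [0.69303992 0.23976801 0.042     ] [0.69630819 0.23868947 0.03      ]
gauge_center 0.75 ((406.3846435546875, 238.07693481445312), (15.297059059143066, 14.512594223022461), 11.309932708740234)
gauge_center 0.53 ((447.5, 229.5), (13.0, 19.0), 90.0)
gauge_center 0.51 ((402.5294189453125, 240.88235473632812), (30.074417114257812, 29.58934211730957), 14.03624439239502)
stand 0.71 ((401.9706115722656, 241.11766052246094), (30.55948829650879, 30.316951751708984), 14.03624439239502)
board 0.77 ((300.033203125, 201.62449645996094), (71.56580352783203, 93.91802978515625), 75.0685806274414)
```

View pics/w5.png

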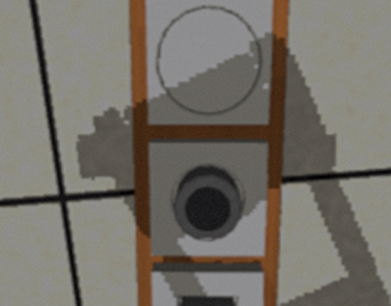

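Disc stands in the small slot (crop 208,200), inside the rim. Now over the board to measure the ring.

servo_tool:
  motion:
    - {"twist":[0,0,0],"offset":[4,-13.8,0],"grip":1}
    - {"twist":[0,0,0],"offset":[4,-13.8,0],"grip":1}
    - {"twist":[0,0,0],"offset":[4,-13.8,0],"grip":1}
    - {"twist":[0,0,0],"offset":[4,-13.8,0],"grip":1}
    - {"twist":[0,0,0],"offset":[4,-13.8,0],"grip":1}
    - {"twist":[0,0,0],"offset":[4,-13.8,0],"grip":1}
    - {"twist":[0,0,0],"offset":[4,-13.8,0],"grip":1}
    - {"twist":[0,0,0],"offset":[4,-13.8,0],"grip":1}
    - {"twist":[0,0,0],"offset":[4,-13.8,0],"grip":1}
    - {"twist":[0,0,0],"offset":[4,-13.8,0],"grip":1}
    - {"twist":[0,0,0],"offset":[4,-13.8,0],"grip":1}
    - {"twist":[0,0,0],"offset":[4,-13.8,0],"grip":1}

```text
t: 11.42
eef_pos: [0.6271, -0.0699, 0.2]
eef_rot: [-3.137, 0.134, 0.005]
wrist_force: [0.2, 0.4, 0.1]
width: 0.0854
gripper_force: 0.0
```

```bash
cat > board.py <<'E'
from h import *
from scipy.optimize import least_squares
c15,s15=np.cos(np.radians(15)),np.sin(np.radians(15))
def bw(b,P):  # face coords (along slope, along width) -> world
    x,y=np.array(P,float).T;c,s=np.cos(b[2]),np.sin(b[2]);X=x*c15
    return np.stack([b[0]+X*c-y*s,b[1]+X*s+y*c,.048+x*s15],1)
def normal(b): return np.array([-s15*np.cos(b[2]),-s15*np.sin(b[2]),c15])
E
python3 - <<'E'
from board import *
s=readout.sense();print(s["eef_pos"],s["eef_rot"])
q=eyes.read_camera("top")
C=np.array([(25,95),(350,12),(402,232),(80,308)])/3.6+[240,155]
M=[(.08,.12),(.08,-.12),(-.08,-.12),(-.08,.12)]
f=lambda b:(proj(q,bw(b,M))-C).ravel()
r=least_squares(f,[.64,0,.2]);print(r.x,np.degrees(r.x[2]),r.fun.round(1))
b=r.x;y=np.array([-.06,.06])
def onface(p,u,v):
    o,d=ray(p,u,v);n=normal(b);c=np.array([b[0],b[1],.048]);return o+d*((c-o)@n)/(d@n)
for nm,uv in(("ring",(330.6,192.5)),("cross",(283.1,205))):
    X=onface(q,*uv);d=X-[b[0],b[1],.048];print(nm,X,"slope",(d[2])/s15,"y",-d[0]*np.sin(b[2])+d[1]*np.cos(b[2]))
p=eyes.read_camera("wrist");save(p,"w6.png")
print("exp ring px",proj(p,onface(q,330.6,192.5)),"cross",proj(p,onface(q,283.1,205)),"corners",proj(p,bw(b,M)).round(0).tolist())
print([(r["xyz"],r["conf"]) for r in models.search_frame(p,"spot")])
g=cv2.cvtColor(p["image"],cv2.COLOR_RGB2GRAY).astype(np.float32)
bh=cv2.morphologyEx(g,cv2.MORPH_BLACKHAT,np.ones((7,7)))
u0=proj(p,onface(q,330.6,192.5))[0]
n,l,st,cc=cv2.connectedComponentsWithStats((bh>50).astype(np.uint8),connectivity=8)
for i in range(1,n):
    if 15<st[i,2]<80 and 15<st[i,3]<80: print(st[i],cc[i])
E
```

```text
[ 0.62710546 -0.06993789  0.19995765] [-3.1374268   0.1344189   0.00475534]
[0.63314125 0.00710743 0.23276821] 13.336636319792033 [-0.2 -0.4  0.1  0.6 -0.4 -0.5  0.4  0.2]
ring [ 0.65268413 -0.07358812  0.04810762] slope 0.00041580856317799186 y -0.08302730773571905
cross [0.62113609 0.05030407 0.04753989] slope -0.0017777168131109522 y 0.04480094630570612
exp ring px [[318.54454828 185.44891185]] cross [[175.50561257 234.45041851]] corners [[29.0, 177.0], [335.0, 68.0], [383.0, 249.0], [145.0, 321.0]]
[([0.6519, -0.0699, 0.0496], 0.57)]
[ 36 154  64  25 163] [ 68.23312883 165.18404908]
[302 171  33  32 151] [317.70198675 186.17218543]
[159 224  31  25 169] [173.88757396 235.75147929]
```

Run:
```python
from board import *
q=eyes.read_camera("top");p=eyes.read_camera("wrist")
g=cv2.cvtColor(p["image"],cv2.COLOR_RGB2GRAY).astype(np.float32)
l=cv2.connectedComponents((cv2.morphologyEx(g,cv2.MORPH_BLACKHAT,np.ones((7,7)))>50).astype(np.uint8))[1]
ys,xs=np.where(l==l[[y for y in [186]][0]-0,:][302:336][l[186,302:336]>0][0]) if (l[186,302:336]>0).any() else (0,0)
e=cv2.fitEllipse(np.stack([xs,ys],1).astype(np.float32));print(e)
R=atz(p,*e[0],.048);X=atz(p,174.5,236.2,.048);print("wrist ring",R,"cross",X,"yaw",np.degrees(np.arctan2((X-R)[0],-(X-R)[1])*1))
T=atz(q,330.6,192.5,.048);U=atz(q,283.1,205,.048);print("top",T,U,np.degrees(np.arctan2((U-T)[0],-(U-T)[1])))
# board edge lines in wrist: blobs
for k,c in blob(p,"board"): print(k,cv2.approxPolyDP(cv2.convexHull(c),6,True).reshape(-1,2).tolist())
for cam,n in((q,"stand"),(q,"gauge_center")):
    for k,c in blob(cam,n): print(n,k,cv2.approxPolyDP(cv2.convexHull(c),2,True).reshape(-1,2).tolist())
```

```text
((318.3363952636719, 187.10287475585938), (29.30428123474121, 31.875545501708984), 77.2750015258789)
wrist ring [ 0.6519104  -0.07305671  0.048     ] cross [0.62016722 0.05183755 0.048     ] yaw -165.73962598954583
top [ 0.65270796 -0.07358866  0.048     ] [0.62104695 0.05025644 0.048     ] -165.65948093248946
0.76 [[332, 69], [383, 244], [375, 267], [214, 318], [149, 322], [33, 184], [103, 132], [290, 62]]
stand 0.94 [[393, 224], [419, 230], [412, 257], [385, 251]]
gauge_center 0.59 [[456, 223], [455, 233], [439, 235], [442, 226]]
gauge_center 0.48 [[414, 233], [412, 242], [407, 245], [398, 243], [399, 235], [404, 231]]
```

Ring ≈ (0.652, −0.073, 0.048), board yaw 14.3° by both cameras. Now over the gauge, turning to its yaw (about −13.5°).

servo_tool:
  motion:
    - {"twist":[0,0,-1.7],"offset":[-5.1,-7.2,0.8],"grip":1}
    - {"twist":[0,0,-1.7],"offset":[-5.1,-7.2,0.8],"grip":1}
    - {"twist":[0,0,-1.7],"offset":[-5.1,-7.2,0.8],"grip":1}
    - {"twist":[0,0,-1.7],"offset":[-5.1,-7.2,0.8],"grip":1}
    - {"twist":[0,0,-1.7],"offset":[-5.1,-7.2,0.8],"grip":1}
    - {"twist":[0,0,-1.7],"offset":[-5.1,-7.2,0.8],"grip":1}
    - {"twist":[0,0,-1.7],"offset":[-5.1,-7.2,0.8],"grip":1}
    - {"twist":[0,0,-1.7],"offset":[-5.1,-7.2,0.8],"grip":1}
    - {"twist":[0,0,-1.7],"offset":[-5.1,-7.2,0.8],"grip":1}
    - {"twist":[0,0,-1.7],"offset":[-5.1,-7.2,0.8],"grip":1}
    - {"twist":[0,0,-1.7],"offset":[-5.1,-7.2,0.8],"grip":1}

```text
t: 12.73
eef_pos: [0.5013, -0.2492, 0.2213]
eef_rot: [-3.12, 0.363, 0.001]
wrist_force: [-0.3, 0.3, -0.3]
width: 0.0851
gripper_force: 0.0
```

Run:
```python
from h import *
from scipy.optimize import least_squares
s=readout.sense();print(s["eef_pos"],s["eef_rot"],"toolx yaw",np.degrees(2*np.arctan2(s["eef_rot"][1],s["eef_rot"][0])))
p=eyes.read_camera("wrist");save(p,"w7.png");q=eyes.read_camera("top")
def box(c,yaw,w,z):
    a=np.array([(1,1),(1,-1),(-1,-1),(-1,1)])*w/2;R=np.array([[np.cos(yaw),-np.sin(yaw)],[np.sin(yaw),np.cos(yaw)]])
    return np.c_[a@R.T+c,np.full(4,z)]
def fitbox(cam,cont,x0,w,z0,z1):
    # silhouette hull of box vs contour hull: rasterised support function
    th=np.linspace(0,2*np.pi,72,endpoint=False);D=np.stack([np.cos(th),np.sin(th)],1)
    h=(cont@D.T).max(0)
    f=lambda b:((proj(cam,np.r_[box(b[:2],b[2],w,z0),box(b[:2],b[2],w,z1)])@D.T).max(0)-h)
    r=least_squares(f,x0,loss="soft_l1");return r.x,np.degrees(r.x[2]),np.abs(r.fun).mean()
for nm,cam in(("w",p),("t",q)):
    for n,w,z0,z1 in(("stand",.07,0,.06),("gauge_center",.024,.06,.135)):
        for k,c in blob(cam,n): print(nm,n,round(k,2),cv2.boundingRect(c),fitbox(cam,c.astype(float),[.52,-.25,-.23],w,z0,z1))
```

```text
[ 0.50132398 -0.2492165   0.22129931] [-3.12002332e+00  3.62620651e-01  5.20800201e-04] toolx yaw 346.7412311830848
w stand 0.76 (279, 140, 86, 89) (array([ 0.52306123, -0.25821467, -0.25411095]), np.float64(-14.55948498566612), np.float64(1.2483389063979655))
w gauge_center 0.97 (303, 171, 38, 55) (array([ 0.52431487, -0.258528  , -0.24806878]), np.float64(-14.2132940827609), np.float64(0.7639469266395529))
w gauge_center 0.93 (421, 113, 78, 44) (array([ 0.54513112, -0.35976527, -0.09900071]), np.float64(-5.67232289638216), np.float64(1.5007357548954852))
t stand 0.61 (402, 246, 13, 12) (array([ 0.48755178, -0.24736189, -0.36397433]), np.float64(-20.854192760638135), np.float64(12.584971862122693))
```

View pics/w7.png

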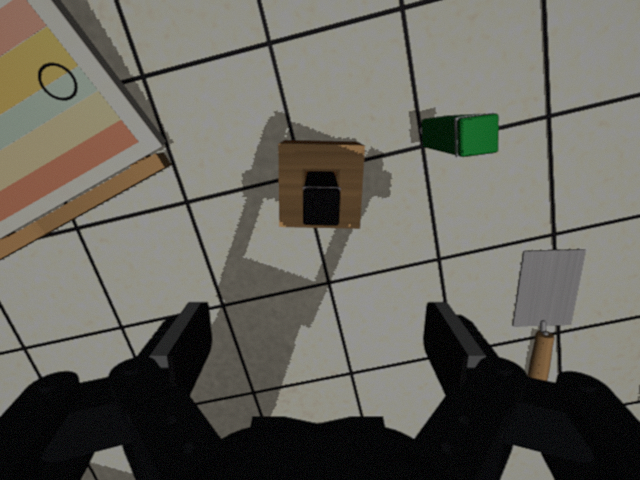

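Wrist view: gauge top face around (321,205) in the stand (centre 321,185); pads' midline at column ≈317. Gauge ≈ (0.5235, −0.2567), yaw −14.2°. Descend around it.

servo_tool:
  motion:
    - {"twist":[0,0,-0.2],"offset":[0.89,-0.3,0],"grip":1}
    - {"twist":[0,0,-0.2],"offset":[0.89,-0.3,-1],"grip":1}
    - {"twist":[0,0,-0.2],"offset":[0.89,-0.3,-2.3],"grip":1}
    - {"twist":[0,0,-0.2],"offset":[0.89,-0.3,-3.6],"grip":1}
    - {"twist":[0,0,-0.2],"offset":[0.89,-0.3,-4.6],"grip":1}
    - {"twist":[0,0,-0.2],"offset":[0.89,-0.3,-5.2],"grip":1}
    - {"twist":[0,0,-0.2],"offset":[0.89,-0.3,-5.5],"grip":1}
    - {"twist":[0,0,-0.2],"offset":[0.89,-0.3,-5.5],"grip":1}
    - {"twist":[0,0,-0.2],"offset":[0.89,-0.3,-5.5],"grip":1}
    - {"twist":[0,0,-0.2],"offset":[0.89,-0.3,-5.5],"grip":1}
    - {"twist":[0,0,-0.2],"offset":[0.89,-0.3,-5.5],"grip":1}

```text
t: 13.95
eef_pos: [0.5243, -0.259, 0.0862]
eef_rot: [3.115, -0.393, 0.005]
wrist_force: [0.4, -0.8, 0.8]
width: 0.0853
gripper_force: 0.0
```

Run:
```python
from h import *
s=readout.sense();print(s["eef_pos"],s["eef_rot"],s["wrist_force"])
p=eyes.read_camera("wrist");save(p,"w8.png")
R=cv2.Rodrigues(np.array(s["eef_rot"]))[0]
for h in(-.05,-.0,.03): print("axis px at tool z",h,proj(p,s["eef_pos"]+R[:,2]*h))
for n in("gauge_center","stand"):
  for k,c in blob(p,n): print(n,k,cv2.boundingRect(c),cv2.approxPolyDP(cv2.convexHull(c),3,True).reshape(-1,2).tolist())
```

```text
[ 0.52425952 -0.25904391  0.0861851 ] [ 3.11518503 -0.39327916  0.0054025 ] [ 0.35784575 -0.77291093  0.77136268]
axis px at tool z -0.05 [[312.80910531 384.20128488]]
axis px at tool z -0.0 [[314.18883684 305.11497518]]
axis px at tool z 0.03 [[314.68007629 276.95709451]]
gauge_center 0.71 (466, 159, 174, 117) [[468, 171], [524, 159], [639, 180], [639, 272], [590, 272], [480, 207], [466, 176]]
gauge_center 0.68 (273, 257, 78, 157) [[336, 258], [349, 335], [347, 410], [278, 412], [274, 398], [274, 337], [291, 258]]
stand 0.84 (240, 193, 148, 152) [[370, 194], [387, 216], [379, 342], [249, 342], [241, 214], [259, 193]]
```

Gauge sits ~1.7 mm left and ~2 mm ahead of the grip line; nudge, then close.

servo_tool:
  motion:
    - {"twist":[0,0,0],"offset":[0.09,0.05,-0.12],"grip":1}
    - {"twist":[0,0,0],"offset":[0.09,0.05,-0.12],"grip":1}
    - {"twist":[0,0,0],"offset":[0.09,0.05,-0.12],"grip":1}
    - {"twist":[0,0,0],"offset":[0.09,0.05,-0.12],"grip":1}
    - {"twist":[0,0,0],"offset":[0.09,0.05,-0.12],"grip":0}
    - {"twist":[0,0,0],"offset":[0.09,0.05,-0.12],"grip":0}
    - {"twist":[0,0,0],"offset":[0.09,0.05,-0.12],"grip":0}
    - {"twist":[0,0,0],"offset":[0.09,0.05,-0.12],"grip":0}
    - {"twist":[0,0,0],"offset":[0.09,0.05,-0.12],"grip":0}
    - {"twist":[0,0,0],"offset":[0.09,0.05,-0.12],"grip":0}
    - {"twist":[0,0,0],"offset":[0.09,0.05,-0.12],"grip":0}
    - {"twist":[0,0,0],"offset":[0.09,0.05,-0.12],"grip":0}

```text
t: 15.1
eef_pos: [0.5252, -0.2571, 0.0813]
eef_rot: [3.117, -0.393, 0.001]
wrist_force: [-0.0, -0.2, 1.0]
width: 0.0232
gripper_force: 58.7
```

servo_tool:
  motion:
    - {"twist":[0,0,0],"offset":[0,0,0],"grip":0}
    - {"twist":[0,0,0],"offset":[0,0,0],"grip":0}
    - {"twist":[0,0,0],"offset":[0,0,0],"grip":0}

```text
t: 15.35
eef_pos: [0.5252, -0.2571, 0.0813]
eef_rot: [3.117, -0.393, 0.001]
wrist_force: [-0.5, -0.4, 0.9]
width: 0.0234
gripper_force: 58.7
```

servo_tool:
  motion:
    - {"twist":[0,0,0],"offset":[0,0,0.5],"grip":0}
    - {"twist":[0,0,0],"offset":[0,0,1.2],"grip":0}
    - {"twist":[0,0,0],"offset":[0,0,2],"grip":0}
    - {"twist":[0,0,0],"offset":[0,0,3],"grip":0}
    - {"twist":[0,0,0],"offset":[0,0,4],"grip":0}
    - {"twist":[0,0,0],"offset":[0,0,5],"grip":0}
    - {"twist":[0,0,0],"offset":[0,0,5],"grip":0}
    - {"twist":[0,0,0],"offset":[0,0,5],"grip":0}
    - {"twist":[0,0,0],"offset":[0,0,5],"grip":0}
    - {"twist":[0,0,0],"offset":[0,0,5],"grip":0}

```text
t: 16.18
eef_pos: [0.5237, -0.2559, 0.2039]
eef_rot: [-3.115, 0.393, 0.006]
wrist_force: [0.3, -0.6, -0.5]
width: 0.0232
gripper_force: 59.4
```

Run:
```python
from h import *
s=readout.sense();print(s["eef_pos"],s["eef_rot"],s["wrist_force"],s["width"])
p=eyes.read_camera("wrist");save(p,"w9.png")
R=cv2.Rodrigues(np.array(s["eef_rot"]))[0];print(R[:,2])
for k,c in blob(p,"gauge_center"): print(k,cv2.boundingRect(c),cv2.approxPolyDP(cv2.convexHull(c),2,True).reshape(-1,2).tolist())
X=s["eef_pos"]
for h in(-.0537,.0363,.0763):
    print(h,proj(p,X+R[:,2]*h),proj(p,[X+R[:,2]*h+R[:,0]*a+R[:,1]*b for a,b in((.012,.012),(.012,-.012),(-.012,.012),(-.012,-.012))]).round(0).tolist())
for cn in("scene","top"):
    q=eyes.read_camera(cn);save(q,cn+"9.png")
    print(cn,[(k,cv2.boundingRect(c)) for k,c in blob(q,"gauge_center")],proj(q,[X-R[:,2]*.0537,X+R[:,2]*.0763]))
```

```text
[ 0.52371079 -0.25589561  0.203882  ] [-3.11488971  0.39315275  0.00601189] [ 0.30416709 -0.60299844 -0.52324708] 0.023188353964537993
[-0.00355112  0.00244785 -0.9999907 ]
0.93 (421, 142, 83, 54) [[423, 148], [427, 145], [453, 142], [499, 149], [503, 152], [503, 188], [468, 195], [460, 194], [425, 173], [421, 155]]
0.88 (277, 246, 82, 177) [[320, 246], [340, 258], [357, 345], [356, 415], [315, 422], [279, 415], [277, 361], [295, 259]]
-0.0537 [[312.58375951 392.75077706]] [[355.0, 358.0], [270.0, 358.0], [352.0, 425.0], [273.0, 425.0]]
0.0363 [[314.71481117 272.06799855]] [[338.0, 251.0], [292.0, 251.0], [337.0, 293.0], [292.0, 293.0]]
0.0763 [[315.15540392 247.11695754]] [[334.0, 229.0], [296.0, 229.0], [334.0, 265.0], [296.0, 265.0]]
scene [(0.64, (216, 178, 18, 48)), (0.61, (247, 140, 17, 54))] [[253.45182158 139.59830877]
 [258.13915419 194.2601943 ]]
top [(0.48, (407, 236, 9, 5))] [[418.25285841 229.99547912]
 [407.35178252 237.46421752]]
```

Run:
```python
from h import *
from scipy.optimize import least_squares
s=readout.sense();X=s["eef_pos"];R=cv2.Rodrigues(np.array(s["eef_rot"]))[0];print(X,R[:,2])
p=eyes.read_camera("wrist")
a=[(k,c) for k,c in blob(p,"gauge_center") if abs(c[:,0].mean()-317)<30][0][1].astype(float)
m=np.zeros((480,640),np.uint8);cv2.fillPoly(m,[a.astype(int)],1)
print([(y,int(np.where(m[y])[0].min()),int(np.where(m[y])[0].max())) for y in list(range(246,270,2))+list(range(270,424,10))])
g=cv2.cvtColor(p["image"],cv2.COLOR_RGB2GRAY)
print("col317",[int(v) for v in g[240:440:2,312:323].mean(1)])
q=p["image"][230:440,240:400];save({"image":cv2.resize(q,None,fx=2.8,fy=2.8,interpolation=cv2.INTER_CUBIC)},"w9c.png")
```

```text
[ 0.5246889  -0.25661816  0.20515195] [-1.38747077e-03  9.43736476e-04 -9.99998592e-01]
[(246, 317, 319), (248, 314, 322), (250, 313, 323), (252, 312, 324), (254, 312, 324), (256, 297, 339), (258, 295, 340), (260, 295, 341), (262, 295, 341), (264, 294, 341), (266, 294, 342), (268, 293, 342), (270, 293, 342), (280, 291, 344), (290, 290, 345), (300, 288, 347), (310, 287, 348), (320, 285, 350), (330, 284, 352), (340, 281, 354), (350, 279, 357), (360, 278, 357), (370, 277, 358), (380, 277, 356), (390, 279, 356), (400, 278, 356), (410, 279, 356), (420, 306, 327)]
col317 [80, 76, 78, 90, 82, 65, 52, 39, 10, 4, 4, 5, 4, 4, 6, 5, 6, 5, 5, 5, 4, 4, 3, 4, 7, 5, 3, 4, 4, 2, 5, 3, 4, 6, 5, 4, 5, 4, 4, 5, 4, 5, 4, 5, 4, 4, 5, 3, 5, 5, 4, 2, 53, 58, 60, 43, 3, 4, 4, 5, 4, 6, 10, 7, 7, 8, 8, 8, 8, 10, 10, 9, 10, 9, 9, 10, 7, 10, 7, 9, 9, 7, 7, 7, 7, 9, 8, 9, 7, 8, 9, 9, 7, 9, 7, 6, 8, 7, 8, 8]
```

View pics/w9c.png

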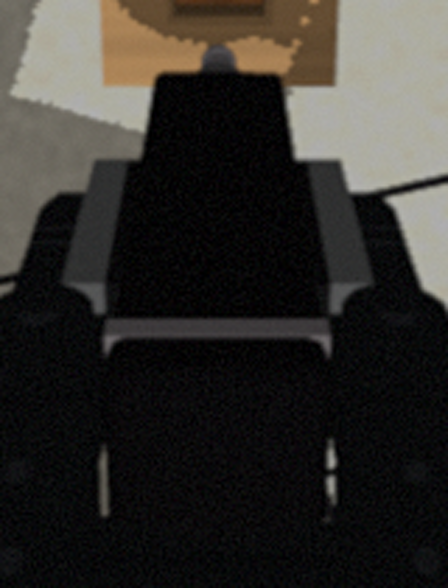

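Wrist crop: gauge firmly held, ball tip at crop (218,50), body's lower front edge row 73, upper chamfer rows 318–338, edges symmetric between the pads. Checking its pitch numerically.

Run:
```python
from h import *
s=readout.sense();X=s["eef_pos"];R=cv2.Rodrigues(np.array(s["eef_rot"]))[0]
p=eyes.read_camera("wrist")
row=lambda x,z: proj(p,X+R[:,0]*x+R[:,2]*z)[0]
from scipy.optimize import brentq
def d(r,off,z): return 1e3*brentq(lambda x: row(x+off,z)[1]-r,-.03,.03)
print("toolx", R[:,0])
for dv in(-3,0,3):
  print(dv,"bot",d(256+dv,.012,.0363),"ball",d(246+dv,.0035,.0705),[( c,"topA",round(d(343.6+dv,.012,-.0537+c),2),"topB",round(d(350.7+dv,.012-c,-.0537),2)) for c in(.001,.002,.003)])
# sides widths
Rc=cv2.Rodrigues(np.array(p["rvec"]))[0]
for z in(.0363,-.0517): print(z, 366.4*.024/(Rc@(X+R[:,0]*.012+R[:,2]*z)+np.ravel(p["tvec"]))[2])
```

```text
toolx [ 9.68604870e-01 -2.48604319e-01 -7.05513178e-04]
-3 bot -1.2507179158012627 ball 1.223453284267948 [(0.001, 'topA', 5.04, 'topB', 4.4), (0.002, 'topA', 4.38, 'topB', 5.4), (0.003, 'topA', 3.72, 'topB', 6.4)]
0 bot -2.914947558446133 ball -0.724552754585062 [(0.001, 'topA', 4.06, 'topB', 3.42), (0.002, 'topA', 3.39, 'topB', 4.42), (0.003, 'topA', 2.72, 'topB', 5.42)]
3 bot -4.587920009630448 ball -2.6827035599767655 [(0.001, 'topA', 3.08, 'topB', 2.43), (0.002, 'topA', 2.39, 'topB', 3.43), (0.003, 'topA', 1.71, 'topB', 4.43)]
0.0363 46.24827541970654
-0.0517 82.81030882992656
```

Run:
```python
from h import *
s=readout.sense();X=s["eef_pos"];R=cv2.Rodrigues(np.array(s["eef_rot"]))[0]
p=eyes.read_camera("wrist")
row=lambda x,z: proj(p,X+R[:,0]*x+R[:,2]*z)[0]
from scipy.optimize import brentq
def d(r,off,z): return round(1e3*brentq(lambda x: row(x+off,z)[1]-r,-.03,.03),2)
for n in("w8.png","w9.png"):
    g=cv2.cvtColor(cv2.imread("pics/"+n),cv2.COLOR_BGR2GRAY)
    prof=g[240:420,305:320].mean(1);print(n,[(240+i,int(v)) for i,v in enumerate(prof) if (i<30 and i%2==0) or (85<i<125 and v>25)])
c=.002
print("stand bottom",d(258,.012,.0262),"top",d(336,.012,-.0488+c)," lifted bottom",d(256,.012,.0363),"top",d(343.6,.012,-.0537+c))
print([ (z,d(256,.012,z)) for z in(.0262,.0363)])
```

```text
w8.png [(240, 77), (242, 77), (244, 76), (246, 76), (248, 78), (250, 80), (252, 79), (254, 67), (256, 47), (258, 5), (260, 5), (262, 5), (264, 4), (266, 4), (268, 5), (334, 51), (335, 58), (336, 57), (337, 57), (338, 60), (339, 61), (340, 34)]
w9.png [(240, 78), (242, 75), (244, 90), (246, 111), (248, 105), (250, 97), (252, 91), (254, 79), (256, 21), (258, 5), (260, 5), (262, 5), (264, 5), (266, 5), (268, 5), (344, 51), (345, 59), (346, 57), (347, 57), (348, 60), (349, 63), (350, 43)]
stand bottom -0.18 top 2.74  lifted bottom -2.94 top 3.4
[(0.0262, 0.87), (0.0363, -2.94)]
```

Gauge is upright in the hand (same image slope as in the stand). Tilt 15° onto the board normal and move to ~15 mm off the ring.

servo_tool:
  motion:
    - {"twist":[0.74,-2.91,0],"offset":[4.18,7.1,0],"grip":0}
    - {"twist":[0.74,-2.91,0],"offset":[4.18,7.1,0],"grip":0}
    - {"twist":[0.74,-2.91,0],"offset":[4.18,7.1,0],"grip":0}
    - {"twist":[0.74,-2.91,0],"offset":[4.18,7.1,0],"grip":0}
    - {"twist":[0.74,-2.91,0],"offset":[4.18,7.1,0],"grip":0}
    - {"twist":[0.74,-2.91,0],"offset":[4.18,7.1,0],"grip":0}
    - {"twist":[0.74,-2.91,0],"offset":[4.18,7.1,-0.7],"grip":0}
    - {"twist":[0.74,-2.91,0],"offset":[4.18,7.1,-1.4],"grip":0}
    - {"twist":[0.74,-2.91,0],"offset":[4.18,7.1,-2.1],"grip":0}
    - {"twist":[0.74,-2.91,0],"offset":[4.18,7.1,-2.6],"grip":0}
    - {"twist":[0.74,-2.91,0],"offset":[4.18,7.1,-2.76],"grip":0}
    - {"twist":[0.74,-2.91,0],"offset":[4.18,7.1,-2.76],"grip":0}

```text
t: 17.68
eef_pos: [0.6283, -0.0793, 0.1353]
eef_rot: [-3.0, 0.379, -0.365]
wrist_force: [-0.0, 0.5, -1.0]
width: 0.0237
gripper_force: 59.6
```

servo_tool:
  motion:
    - {"twist":[0,0,0],"offset":[0,0,0],"grip":0}
    - {"twist":[0,0,0],"offset":[0,0,0],"grip":0}
    - {"twist":[0,0,0],"offset":[0,0,0],"grip":0}
    - {"twist":[0,0,0],"offset":[0,0,0],"grip":0}
    - {"twist":[0,0,0],"offset":[0,0,0],"grip":0}
    - {"twist":[0,0,0],"offset":[0,0,0],"grip":0}

```text
t: 18.18
eef_pos: [0.6299, -0.0795, 0.1377]
eef_rot: [-3.0, 0.379, -0.372]
wrist_force: [0.3, -0.0, -1.9]
width: 0.0231
gripper_force: 59.6
```

```bash
cat > ring.py <<'E'
from board import *
n=np.array([-.2508,-.0639,.9659]);s=readout.sense();X=s["eef_pos"];R=cv2.Rodrigues(np.array(s["eef_rot"]))[0]
print("tcp",X,"ang err",np.degrees(np.cross(-R[:,2],n)),"F",s["wrist_force"],"Fn",s["wrist_force"]@n)
r0=np.array([.6522,-.0733,.048]);print("height TCP over face",(X-r0)@n,"lateral",(X-r0)-n*((X-r0)@n))
p=eyes.read_camera("wrist");save(p,"w_%.2f.png"%s["t"])
u0=proj(p,r0)[0];g=cv2.cvtColor(p["image"],cv2.COLOR_RGB2GRAY).astype(np.float32)
bh=cv2.morphologyEx(g,cv2.MORPH_BLACKHAT,np.ones((9,9)))>40
print("pred ring px",u0,"pred tip",proj(p,X+R[:,2]*.0763))
N,l,st,cc=cv2.connectedComponentsWithStats(bh.astype(np.uint8),connectivity=8)
for i in range(1,N):
    if st[i,2]>20 and abs(cc[i]-u0).max()<60: print(st[i].tolist(),cc[i].round(1))
I=p["image"][int(u0[1])-45:int(u0[1])+45,int(u0[0])-55:int(u0[0])+65];print("crop origin",int(u0[0])-55,int(u0[1])-45)
G=cv2.resize(cv2.cvtColor(I,cv2.COLOR_RGB2GRAY),None,fx=.5,fy=.5,interpolation=cv2.INTER_AREA)
for r in G: print("".join(" .:-=+*#%@"[9-int(v)*10//256] for v in r))
E
python3 ring.py
```

```text
tcp [ 0.62987641 -0.0794895   0.13768524] ang err [0.01841958 0.06302126 0.00895195] F [ 0.29833037 -0.0310174  -1.89384838] Fn -1.9021073896914065
height TCP over face 0.09262124009754731 lateral [ 0.00090582 -0.000271    0.00022239]
pred ring px [315.45121033 240.58697162] pred tip [[315.35735294 247.03390218]]
[295, 221, 42, 36, 341] [314.1 235.6]
crop origin 260 195
==================================------------=+=-------+%%+
===================================------------++-------+%%*
===================================------------=+-------=#%#
====================================------------+==-----=*%#
====================================------------=++------+%%
=====================================------------++------+%%
======================================-----------=+=-----=#%
======================================------------==-----=#%
======================================------------=+------*%
=======================================------------===----+%
=======================================------------=+=----=#
========================================------------=+--
[... 1317 characters left out ...]
@@@@@@@@@%*******************
======***********@@@@@@@@@@@@@@@@@@@@@@@%*******************
===+*************@@@@@@@@@@@@@@@@@@@@@@@@*******************
****************#@@@@@@@@@@@@@@@@@@@@@@@@#******************
****************#@@@@@@@@@@@@@@@@@@@@@@@@#******************
****************%@@@@@@@@@@@@@@@@@@@@@@@@%******************
****************%@@@@@@@@@@@@@@@@@@@@@@@@%******************
****************@@@@@@@@@@@@@@@@@@@@@@@@@%******************
****************@@@@@@@@@@@@@@@@@@@@@@@@@@******************
***************#@@@@@@@@@@@@@@@@@@@@@@@@@@#*****************
***************#@@@@@@@@@@@@@@@@@@@@@@@@@@#*****************
***************%@@@@@@@@@@@@@@@@@@@@@@@@@@%************##***
```

```bash
cat > corr.py <<'E'
from board import *
from scipy.optimize import brentq,least_squares
n=np.array([-.2508,-.0639,.9659]);s=readout.sense();X=s["eef_pos"];R=cv2.Rodrigues(np.array(s["eef_rot"]))[0]
r0=np.array([.6522,-.0733,.048])
p=eyes.read_camera("wrist");g=cv2.cvtColor(p["image"],cv2.COLOR_RGB2GRAY).astype(np.float32)
bh=cv2.morphologyEx(g,cv2.MORPH_BLACKHAT,np.ones((9,9)))
c0=proj(p,r0)[0];ys,xs=np.where(bh>45);rr=np.hypot(xs-c0[0],ys-c0[1])
k=(rr>13)&(rr<27)&(ys<c0[1]+6);P=np.stack([xs[k],ys[k]],1).astype(float)
t=np.linspace(0,2*np.pi,120);e1=np.cross([0,1,0],n);e1/=np.linalg.norm(e1);e2=np.cross(n,e1)
def f(a):
    C=proj(p,r0+e1*a[0]+e2*a[1]+.0128*(np.outer(np.cos(t),e1)+np.outer(np.sin(t),e2)))
    return np.linalg.norm(P[:,None]-C[None],axis=2).min(1)
q=least_squares(f,[0,0],loss="soft_l1",diff_step=1e-3,x_scale=.001);ring=r0+e1*q.x[0]+e2*q.x[1]
print("ring",ring,"resid px",q.fun.mean() if 0 else f(q.x).mean(),len(P),"px",proj(p,ring))
import sys
bu,bv=float(sys.argv[1]),float(sys.argv[2]); h=float(sys.argv[3]) # ball mid column, front row, tip length from TCP
dx=brentq(lambda x:proj(p,X+R[:,0]*(x+.0037)+R[:,2]*(h-.0026))[0,1]-bv,-.02,.02)
dy=brentq(lambda y:proj(p,X+R[:,0]*dx+R[:,1]*y+R[:,2]*(h-.004))[0,0]-bu,-.02,.02)
tip=X+R[:,0]*dx+R[:,1]*dy+R[:,2]*h
gap=(tip-ring)@n;need=ring-(tip-n*gap)
print("dx,dy",dx,dy,"tip gap",gap,"needed lateral world mm",(need*1e3).round(2),"units",(need/.025).round(3))
E
python3 corr.py 318.3 246 .0763
```

```text
ring [ 0.65192501 -0.07300681  0.047948  ] resid px 0.9925237580509304 254 px [[315.13131997 240.87541821]]
dx,dy -0.0021061346756854338 0.0018785625274026806 tip gap 0.01615453359652722 needed lateral world mm [1.33 1.8  0.46] units [0.053 0.072 0.019]
```

servo_tool:
  motion:
    - {"twist":[0,0,0],"offset":[0.09,0.07,-0.1],"grip":0}
    - {"twist":[0,0,0],"offset":[0.13,0.09,-0.25],"grip":0}
    - {"twist":[0,0,0],"offset":[0.17,0.1,-0.44],"grip":0}
    - {"twist":[0,0,0],"offset":[0.17,0.1,-0.44],"grip":0}
    - {"twist":[0,0,0],"offset":[0.17,0.1,-0.44],"grip":0}
    - {"twist":[0,0,0],"offset":[0.17,0.1,-0.44],"grip":0}
    - {"twist":[0,0,0],"offset":[0.17,0.1,-0.44],"grip":0}
    - {"twist":[0,0,0],"offset":[0.17,0.1,-0.44],"grip":0}

```text
t: 18.95
eef_pos: [0.634, -0.077, 0.1264]
eef_rot: [-2.999, 0.379, -0.371]
wrist_force: [0.5, -0.3, -1.6]
width: 0.0234
gripper_force: 59.7
```

```bash
python3 ring.py; python3 corr.py 318.3 246 .0763
```

```text
tcp [ 0.63401214 -0.07696428  0.12635019] ang err [0.00933384 0.0396871  0.00504911] F [ 0.50984423 -0.31583158 -1.57966149] Fn -1.6334823290542975
height TCP over face 0.08047410982825529 lateral [0.00199504 0.00147802 0.00062024]
pred ring px [318.40865076 247.38077455] pred tip [[315.32392473 247.02974099]]
[297, 227, 43, 30, 304] [317.2 238.5]
crop origin 263 202
===================================-------------+=-------+%%
====================================------------=+-------=#%
====================================-------------=+=-----=#%
=====================================------------=*=------+%
=====================================-------------=+------+%
======================================------------=+------=#
======================================-------------==-----=#
=======================================------------==-----=*
========================================------------==-----+
========================================------------=+=----=
=========================================------------==----=
=========================================------------=+----
[... 1569 characters left out ...]
******************
**************%@@@@@@@@@@@@@@@@@@@@@@@@@%*******************
**************%@@@@@@@@@@@@@@@@@@@@@@@@@%*******************
**************@@@@@@@@@@@@@@@@@@@@@@@@@@@*******************
*************#@@@@@@@@@@@@@@@@@@@@@@@@@@@#******************
*****########%@@@@@@@@@@@@@@@@@@@@@@@@@@@%#######***********
*****######@@@@@@@@@@@@@@@@@@@@@@@@@@@@@@@@@%%%%%#**********
*****######@@@@@@@@@@@@@@@@@@@@@@@@@@@@@@@@@%%%%%#**********
ring [ 0.65191509 -0.07302882  0.04794396] resid px 1.0188720925747796 273 px [[318.11615758 247.89271789]]
dx,dy -0.0021138301608686896 0.0018739870837275808 tip gap 0.004187983536130122 needed lateral world mm [0.08 0.08 0.03] units [0.003 0.003 0.001]
```

Aligned within 0.1 mm at 4 mm gap. Press in, first 7 mm, reading the force.

servo_tool:
  motion:
    - {"twist":[0,0,0],"offset":[0.02,0.006,-0.08],"grip":0}
    - {"twist":[0,0,0],"offset":[0.045,0.012,-0.17],"grip":0}
    - {"twist":[0,0,0],"offset":[0.07,0.018,-0.27],"grip":0}
    - {"twist":[0,0,0],"offset":[0.07,0.018,-0.27],"grip":0}
    - {"twist":[0,0,0],"offset":[0.07,0.018,-0.27],"grip":0}
    - {"twist":[0,0,0],"offset":[0.07,0.018,-0.27],"grip":0}
    - {"twist":[0,0,0],"offset":[0.07,0.018,-0.27],"grip":0}
    - {"twist":[0,0,0],"offset":[0.07,0.018,-0.27],"grip":0}

```text
t: 19.72
eef_pos: [0.6357, -0.0765, 0.1196]
eef_rot: [-3.0, 0.379, -0.371]
wrist_force: [-0.6, -0.9, 0.3]
width: 0.023
gripper_force: 59.8
```

```bash
cat > fn.py <<'E'
from h import *
n=np.array([-.2508,-.0639,.9659]);F=[];H=[];L=[]
for i in range(12):
    s=readout.sense();F.append(s["wrist_force"]@n);d=s["eef_pos"]-[.6522,-.0733,.048];H.append(d@n);L.append(s["eef_pos"]-n*0);eyes.read_camera("top")
R=cv2.Rodrigues(np.array(s["eef_rot"]))[0]
print("t",s["t"],"Fn",np.round(F,2),np.mean(F),"H mm",np.round(np.array(H)*1e3,2)[[0,-1]],"pos",L[-1],"ang",np.degrees(np.cross(-R[:,2],n)),s["wrist_force"])
E
python3 fn.py
```

```text
t 20.2667 Fn [ 0.53  1.69 -0.35  0.43  0.41  0.98  0.62  1.07  1.89  0.92  0.8   0.24] 0.7683839316953635 H mm [73.49 73.35] pos [ 0.63571507 -0.07648791  0.11944338] ang [0.00822742 0.03179589 0.00423977] [-0.39169936 -0.65064762  0.10412958]
```

Geometry (2.95 mm in) and force (≈1.9 N) agree; 4 mm more.

servo_tool:
  motion:
    - {"twist":[0,0,0],"offset":[0.013,0.003,-0.05],"grip":0}
    - {"twist":[0,0,0],"offset":[0.027,0.007,-0.1],"grip":0}
    - {"twist":[0,0,0],"offset":[0.04,0.01,-0.155],"grip":0}
    - {"twist":[0,0,0],"offset":[0.04,0.01,-0.155],"grip":0}
    - {"twist":[0,0,0],"offset":[0.04,0.01,-0.155],"grip":0}
    - {"twist":[0,0,0],"offset":[0.04,0.01,-0.155],"grip":0}
    - {"twist":[0,0,0],"offset":[0.04,0.01,-0.155],"grip":0}
    - {"twist":[0,0,0],"offset":[0.04,0.01,-0.155],"grip":0}
    - {"twist":[0,0,0],"offset":[0.04,0.01,-0.155],"grip":0}

```text
t: 21.07
eef_pos: [0.6367, -0.0763, 0.1156]
eef_rot: [-3.0, 0.379, -0.371]
wrist_force: [-0.8, -0.5, 2.2]
width: 0.0234
gripper_force: 60.0
```

```bash
python3 fn.py; python3 ring.py | sed -n '1,45p'
```

```text
t 21.6167 Fn [2.37 1.56 0.72 1.4  1.83 1.68 2.76 1.14 0.95 1.28 1.97 1.55] 1.601593704510563 H mm [69.4  69.32] pos [ 0.63669317 -0.07622468  0.11555091] ang [0.00736009 0.02770371 0.00374384] [-0.09443423 -0.63650186  1.53662968]
tcp [ 0.63668791 -0.07619019  0.11553611] ang err [0.00537598 0.0268049  0.0031692 ] F [ 0.30337257 -0.14675056  1.59881745] Fn 1.477589299078392
height TCP over face 0.06930824250098135 lateral [0.00187042 0.00153861 0.00059128]
pred ring px [318.45949242 253.13675305] pred tip [[315.28848705 247.04866513]]
[296, 232, 45, 25, 278] [317.7 241.3]
crop origin 263 208
====================================-------------=+=-------*
=====================================-------------=*=------+
======================================------------=++------+
======================================-------------=+------=
======================================-------------=+------=
=======================================-------------==------
=======================================--------------=------
========================================-------------=+=----
=============
[... 1238 characters left out ...]
@@@@@@@@%********************
==++*********==%@@@@@@@@@@@@@@@@@@@@@@@%********************
*************+=%@@@@@@@@@@@@@@@@@@@@@@@%********************
**************+%@@@@@@@@@@@@@@@@@@@@@@@@#*******************
**************#@@@@@@@@@@@@@@@@@@@@@@@@@#*******************
**************#@@@@@@@@@@@@@@@@@@@@@@@@@#*******************
**************#@@@@@@@@@@@@@@@@@@@@@@@@@#*******************
**************%@@@@@@@@@@@@@@@@@@@@@@@@@%*******************
**************%@@@@@@@@@@@@@@@@@@@@@@@@@%*******************
**************@@@@@@@@@@@@@@@@@@@@@@@@@@@*******************
*************#@@@@@@@@@@@@@@@@@@@@@@@@@@@#******************
*****########%@@@@@@@@@@@@@@@@@@@@@@@@@@@%#######***********
```

```bash
python3 corr.py 319 250 .0693
python3 - <<'E'
from h import *
p=eyes.read_camera("wrist");g=cv2.cvtColor(p["image"],cv2.COLOR_RGB2GRAY)
print(g[242:258:1,306:332:2])
q=eyes.read_camera("top")
for n,z in(("disc_center",.03),("setting_square",.03)):
  for k,c in blob(q,n): m=c.mean(0);print(n,k,atz(q,*m,z))
E
```

```text
ring [ 0.65182477 -0.07305067  0.04791907] resid px 1.0520958830271148 262 px [[318.22625724 253.79480243]]
dx,dy -0.002232155976819348 0.002287267789461085 tip gap 1.6683767326805752e-05 needed lateral world mm [0.37 0.37 0.12] units [0.015 0.015 0.005]
[[142 141 140 144 141 140 140 141 141 140 142 142 141]
 [143 141 141 136 139 142 140 140 142 137 139 140 141]
 [141 138 125 118 141 142 142 136 136 110 138 142 148]
 [129 102  97 109 144 137 135 108 103  89 134 146 148]
 [125  86  83 109 137 109 103  89  85  83 122 137 112]
 [125  82  83  91 104  87  86  85  85  88  99 105  86]
 [121  84  87  83  87  84  83  84  88  94  88  88  86]
 [ 96  86  85  89  81  71  71  81  90  90  87  86  88]
 [ 86  86  85  84  72  68  66  68  77  87  87  89  87]
 [ 83  85  86  79  68  73  73  69  68  86  85  87  88]
 [ 84  86  85  77  66  55  53  58  65  85  90  89  89]
 [ 86  87  85  59  45  41  39  40  50  76  90  87  91]
 [ 90  83  78  41  33  37  40  34  35  54  86  87  87]
 [ 62  59  47  26  18  24  28  26  28  33  56  71  72]
 [ 25  26  20   8  17  12  17  10   2  13  18  37  37]
 [  4  19   0   2   4   5   2  16   6   3   6  13  11]]
disc_center 0.45 [0.52958143 0.27382596 0.03      ]
setting_square 0.72 [0.45435624 0.27817894 0.03      ]
```

```bash
python3 -c "
from cell import sign_off
print(sign_off())"
```

```text
the job is handed in; nothing more can be done
None
```

The job is handed in: the disc is home in its own slot and released. The gauge is held square on the board with its tip measured within about 0.5 mm of the ring's centre and pressed in about 7 mm by position (about 6 mm by the noisier force reading).

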